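# Check a carving blank for dryness on the balance

### The job

Weigh the pear-wood blank lying on the bench against the dry standard block on the balance: set it on the empty pan, let go and let the beam come to rest. If it is heavier than the standard (its pan sinks lower) it is still wet, so lay it flat on the slatted drying rack; if it is lighter, it is seasoned, so lay it flat on the carving board. Set it down rather than dropping it, leave the standard on its pan and do not disturb the other things on the bench.

Things in the scene. Friction and masses are not known exactly. Their poses are not given: they have to be found in the camera images.
- blank_center (a point): Centre (20 mm above the underside) of the plain pear-wood blank to be weighed: a loose block 150 mm long (its x), 56 wide (its y), 40 high (its z). It starts flat on the bench between the robot and the balance, its length pointing roughly away from the robot. Its weight is hidden: 0.20 to 0.36 kg.
- blank: The same blank; origin at the centre of its underside, same axes.
- standard_center (a point): Centre of the dry standard block: the same 150 x 56 x 40 mm wood block with a 28 mm brass disc let into its top, 0.27 kg, loose on the standard pan of the balance, its length across the beam. It stays there.
- balance: Two-pan counter balance, fixed: green foot (115 x 240 mm), central fork 126 mm high, above it a white index plate 60 mm wide with a needle, up to 185 mm. Origin on the bench under the fork; x across the beam, away from the robot; y along the beam. Standard pan centred 150 mm to +y, free pan 150 mm to -y; both stay level as they rise and fall.
- pan_free_top (a point): Centre of the upper face of the empty pan, a flat steel disc 180 mm across without a rim, 130 mm above the bench when the beam is level; it moves straight up and down by 15 mm either way. At the start it is up (145 mm). It sinks under a load heavier than the standard. Axes as the balance.
- pan_std_top (a point): Centre of the upper face of the pan that carries the standard, the same disc; at the start it is down (115 mm). Axes as the balance.
- beam (a joint): Tilt of the beam, rad: 0 level, positive when the free pan is lower than the standard pan, negative when the standard pan is lower; stops at +0.1 and -0.1. Starts at -0.1 (standard pan down). Damped: 1 to 3 s to come to rest; a difference of 3 % of the standard's weight already tips it nearly to a stop.
- rack: Drying rack, fixed: a low frame 200 mm (x) by 180 mm (y) of two dark runners and three separate pale cross sticks along y at x = -70, 0 and +70 mm, 18 mm wide; tops of the sticks 36 mm above the bench. Origin on the bench under its centre. It stands to the left or to the right of the blank; the carving board stands on the other side.
- rack_top (a point): Centre of the drying rack, level with the tops of its sticks (a blank lying there has its centre 20 mm above this point). Axes as the rack.
- board: Carving board, fixed: plywood plate 220 mm (x) by 200 mm (y), 18 mm thick, with a dark wooden L-shaped stop 20 mm wide and 24 mm high along its far (+x) edge and its -y edge. Origin on the bench under its centre.
- board_top (a point): Centre of the clear area (200 mm in x by 180 mm in y) of the carving board, on its upper face, 18 mm above the bench (a blank lying there has its centre 20 mm above this point). Axes as the board.
- gouge: Gouge lying on the bench to the right near the robot, 190 mm long, 26 mm thick handle. Bystander.
- chisel: Flat chisel lying on the bench to the left near the robot, 180 mm long. Bystander.
- mallet: Wooden mallet lying far right, 220 mm long, head 68 mm across. Bystander.
- carved: Finished carved printing block lying far left, 130 x 180 x 23 mm. Bystander.
- inkpot: Ink jar, 64 mm across and 75 mm high, far right. Bystander.
- pan_free: The empty pan itself; origin and axes as point pan_free_top.

How it is judged:
By the outcome, as a careful person would: the job done as asked, in the order asked, and still so for the second after the job is handed in, with the robot touching nothing.
It also fails if it takes over 48 s, if anything falls off the work surface, if the arm or the gripper's body presses on something with over 40 N, if the wrist force passes 120 N, or if a joint passes its speed limit or range.

### The arm

A 6-joint arm with a two-finger parallel gripper is mounted at the origin on the work surface. World frame = base frame: x ahead of the robot, y to its left, z up, the work surface at z = 0. Lengths are in m, angles in degrees, forces in N, time in s.
With the tool pointing down it reaches from about 0.35 to 0.875 m from the base axis. Payload 4.2 kg.
Tool frame: the origin (TCP) lies at the very end of the fingers, on their centre line; the grasp point (between the pads) lies 19 mm behind it; z points along the fingers, x is the direction in which the jaws open and shut, and the axes are right-handed (so a half turn about z gives the same grasp; the last joint's range is limited). The gripper opens to 87 mm and grips with 3 to 60 N. Pads are 19 mm wide; open, the fingers measure 117 mm over their backs; the gripper's body (75 mm by 190 mm) begins 51 mm behind the grasp point.
Start: joints at [-58.522, 22.042, 0.453, 0, -68.411, -14.817], TCP at [0.179, -0.599, 0.184] pointing down, gripper open.
Joint ranges: [-179.83, 179.83], [-69.29, 118.12], [-61.27, 80.66], [-181.25, 117.63], [-171.15, -9.14], [-177.46, 177.46]. Speed limits (degrees/s): [159.86, 159.86, 180, 180, 180, 180].

### API

Orientations are given as [roll, pitch, yaw] about the fixed x, y, z axes, in that order (R = Rz(yaw) Ry(pitch) Rx(roll)).
In Python, from station import get_obs, read_camera, camera_params, finish_job, spot_in, trace, tip_of gives the robot as it stands. The module is installed in compiled form; this text tells all that it offers.
- The arm moves only by the tool drive_tool, never from a script. Its argument "plan" is one flat list of numbers, 6 for each row, row after row: the shift along the tool's x, y, z in m, then the turn, a rotation vector about the tool's x, y, z in degrees. In form: [x, y, z, ax, ay, az, x, y, z, ax, ay, az, ...]. A call has 1 to 8 rows; each row is the pose to reach, as a shift and turn from the pose measured when the call began, along the tool's axes at that moment; what a row does not reach only later rows make up. A row lasts 1/10 s, in which the tool goes at most 50 mm and 8.59 degrees, less where a joint would pass 70% of its speed; a pose out of reach is approached as far as the arm can. A call with a gripper value outside its range is refused whole. "hand" is the opening in per cent of the stroke, from 0 (shut) to 100 (fully open), set as the call begins (left out, the last holds). The fingers move at their own pace and stop on an object; "force" is the grip in N (left out, the last holds). Time passes only in rows, so rows that repeat a pose let the fingers close. It gives the time, the measured TCP pose, the force and the opening at its end, in the units of the state.
- get_obs(): the state, without advancing time (a new reading comes with each control period).
- read_camera(name): name is "scene" or "top" or "wrist"; returns the picture (384x512x3 uint8, red, green, blue); there is no depth.
- camera_params(name): a dict with "fx", "fy", "cx", "cy" (pixels), "dist_coeffs" ([k1, k2, p1, p2, k3] as OpenCV has them; the pictures are not rectified), "extrinsics" (4x4, takes a point from world to camera coordinates). Camera axes: x right, y up, looking along -z (the intrinsics and any distortion apply to the point x, -y, -z); pixel columns grow to the right and rows downward; lengths in m; the calibration is good to about 2 mm. A picture is of the moment at which its call begins: read the wrist's pose just before it. camera_params takes no time and is no camera call; for the wrist camera it gives the pose at the moment of the call.
- finish_job(): hands the job in, once; it reports no verdict.
Trained networks look in the newest picture that a camera, given by its name, has taken for a name from the list of things; names that differ only in an ending like _2 or _b are one class to them, and where a whole thing is asked for, a point or a joint stands for the part that bears it (a point fixed in the world has none). Each returns a list of dicts, best first, with "p" (0 to 1); they miss things now and then, are a little off and sometimes report something else, mostly with a low value. They report only what shows in the picture. A call takes as long as a camera call.
- spot_in(camera, target): "uv" ([column, row] in pixels, amid what is visible of it).
- trace(camera, target): "region" (384x512 bool, what is visible of it) and "uv" ([column, row] in pixels, amid what is visible of it).
- tip_of(camera, target): "uv" ([column, row] in pixels: a listed point, or the origin of a listed thing).
The state is a dict: "time_s": time; "qpos": joint angles; "qd": joint speeds; "joint_torque": joint torques, N m; "position": TCP position; "tcp_rot": TCP orientation; "force": force on the tool from outside, world axes, zero at the start; "ft_torque": the same for the moment, N m; "grip_width": opening from 0.0 (shut) to 1.0 (fully open).
Only numpy, scipy, OpenCV 4.12 (cv2) and the standard library are available. Lean on these libraries where they do the work, as an engineer would, in place of code of your own. Each camera call takes 0.05 s, during which the arm holds its last target.

## Working session

There is one attempt and no reset: what is moved stays moved. The work goes in short steps, Python scripts to look and compute and a tool call to move; the robot and the scene stay as the last step left them, time stands still between calls to the robot, and variables do not carry over. Pictures are saved under pics/ and viewed, and the job is handed in when it is done.

Besides the shell and the picture viewer there is one more tool, called after "Request:" in YAML: its name, and indented under it one key for each argument. drive_tool: Moves the arm, as the interface text tells. Its arguments: {"type":"object","properties":{"plan":{"type":"array"},"hand":{"type":"number"},"force":{"type":"number"}},"required":["plan"]}

```bash
mkdir -p pics; ls; python3 - <<'E'
from station import *
import cv2,json
o=get_obs();print(o)
for n in("scene","top"):
    im=read_camera(n);cv2.imwrite(f"pics/{n}0.png",im[:,:,::-1])
    p=camera_params(n);print(n,{k:(v if k!='extrinsics' else [list(map(lambda x:round(float(x),3),r)) for r in v]) for k,v in p.items()})
    for t in("blank_center","blank","balance","pan_free_top","rack_top","rack","board_top","board","standard_center"):
        r=tip_of(n,t);print(t,[(list(map(lambda x:round(float(x),1),q["uv"])),round(float(q["p"]),2)) for q in r[:3]])
print(get_obs()["time_s"])
E
```

```text
pics
{'time_s': 0.0, 'qpos': array([-5.85186651e+01,  2.20900539e+01,  3.77754957e-01, -2.94206705e-02,
       -6.84111863e+01, -1.48159038e+01]), 'qd': array([-0.00481988,  0.05883508, -0.01852172,  0.05474204, -0.03730746,
        0.00878762]), 'joint_torque': array([-7.36611146e-04, -3.90665781e+01,  1.87407857e+01,  4.21998516e+00,
        1.10874287e-02, -2.28088898e-04]), 'position': array([ 0.17904209, -0.5980694 ,  0.18305221]), 'tcp_rot': array([-1.79994847e+02, -1.26371689e-01,  1.06654571e+02]), 'force': array([-0.61019656,  0.65073829, -0.74702049]), 'ft_torque': array([-0.02431722,  0.00049718, -0.05470312]), 'grip_width': 0.9984634016398338}
scene {'fx': 449.3498225549399, 'fy': 449.3498225549399, 'cx': 253.7025428296635, 'cy': 189.9425279258279, 'dist_coeffs': array([0.00258769, 0.        , 0.        , 0.        , 0.        ]), 'extrinsics': [[-0.488, 0.873, 0.022, 0.302], [-0.48, -0.289, 0.828, 0.103], [0.729, 0.393, 0.56, -1.881], [0.0, 0.0, 0.0, 1.0]]}
blank_center [([276.9, 212.8], 0.64)]
blank [([279.6, 217.6], 0.88)]
balance [([246.3, 254.6], 0.83)]
pan_free_top 
[... 256 characters left out ...]
': 258.09049391448497, 'cy': 193.83739272102721, 'dist_coeffs': array([-0.03518829,  0.        ,  0.        ,  0.        ,  0.        ]), 'extrinsics': [[0.014, -1.0, 0.01, -0.107], [0.993, 0.015, 0.114, -0.477], [-0.114, 0.009, 0.993, -1.383], [0.0, 0.0, 0.0, 1.0]]}
blank_center [([276.9, 145.9], 0.71), ([232.5, 208.7], 0.63)]
blank [([233.2, 205.6], 0.83), ([277.9, 147.1], 0.46), ([312.6, 265.4], 0.31)]
balance [([235.4, 145.1], 0.96), ([231.7, 206.0], 0.17)]
pan_free_top [([277.1, 147.0], 0.9)]
rack_top []
rack [([316.7, 201.7], 0.9), ([193.7, 137.2], 0.6)]
board_top [([144.4, 201.7], 0.59)]
board [([149.6, 200.7], 0.9), ([277.3, 146.6], 0.66)]
standard_center [([191.8, 137.7], 0.86)]
1.0
```

```bash
cat > h.py <<'E'
from station import *
import cv2,numpy as np
from scipy.spatial.transform import Rotation as R
def ray(cam,uv,P=None):
    P=P or camera_params(cam)
    K=np.array([[P['fx'],0,P['cx']],[0,P['fy'],P['cy']],[0,0,1.]])
    n=cv2.undistortPoints(np.array([[uv]],float),K,np.array(P['dist_coeffs'],float))[0,0]
    E=np.array(P['extrinsics']);d=E[:3,:3].T@np.array([n[0],-n[1],-1]);o=-E[:3,:3].T@E[:3,3]
    return o,d
def onz(cam,uv,z,P=None):
    o,d=ray(cam,uv,P);return o+d*(z-o[2])/d[2]
def proj(cam,pts,P=None):
    P=P or camera_params(cam);E=np.array(P['extrinsics'])
    c=(E[:3,:3]@np.atleast_2d(pts).T).T+E[:3,3]
    c=c*[1,-1,-1]
    K=np.array([[P['fx'],0,P['cx']],[0,P['fy'],P['cy']],[0,0,1.]])
    return cv2.projectPoints(c,np.zeros(3),np.zeros(3),K,np.array(P['dist_coeffs'],float))[0][:,0]
E
python3 - <<'E'
from h import *
np.set_printoptions(precision=4,suppress=True)
for c,l in dict(scene=[((276.9,212.8),.02,'blank'),((246.3,254.6),0,'bal'),((207,199.5),.145,'panf'),((204.7,187.1),.036,'rackt'),((370,244.5),.018,'boardt'),((289.7,241.5),.135,'std')],
 top=[((232.5,208.7),.02,'blank'),((235.4,145.1),0,'bal'),((277.1,147),.145,'panf'),((316.7,201.7),0,'rack'),((144.4,201.7),.018,'boardt'),((149.6,200.7),0,'board'),((191.8,137.7),.135,'std')]).items():
    for uv,z,n in l: print(c,n,onz(c,uv,z))
for n in("scene","top"):
    im=cv2.imread(f"pics/{n}0.png"); cv2.imwrite(f"pics/{n}0b.png",cv2.resize(im,(800,600),interpolation=cv2.INTER_CUBIC))
E
```

```text
scene blank [ 0.4251 -0.0163  0.02  ]
scene bal [ 0.6459 -0.0117  0.    ]
scene panf [ 0.6277 -0.1666  0.145 ]
scene rackt [ 0.4407 -0.3081  0.036 ]
scene boardt [0.42   0.3155 0.018 ]
scene std [0.6662 0.139  0.135 ]
top blank [ 0.4224 -0.0053  0.02  ]
top bal [ 0.6701 -0.01    0.    ]
top panf [ 0.63   -0.1627  0.145 ]
top rack [ 0.4552 -0.3237  0.    ]
top boardt [0.4439 0.3257 0.018 ]
top board [0.4496 0.3113 0.    ]
top std [0.6611 0.1361 0.135 ]
```

View pics/top0b.png

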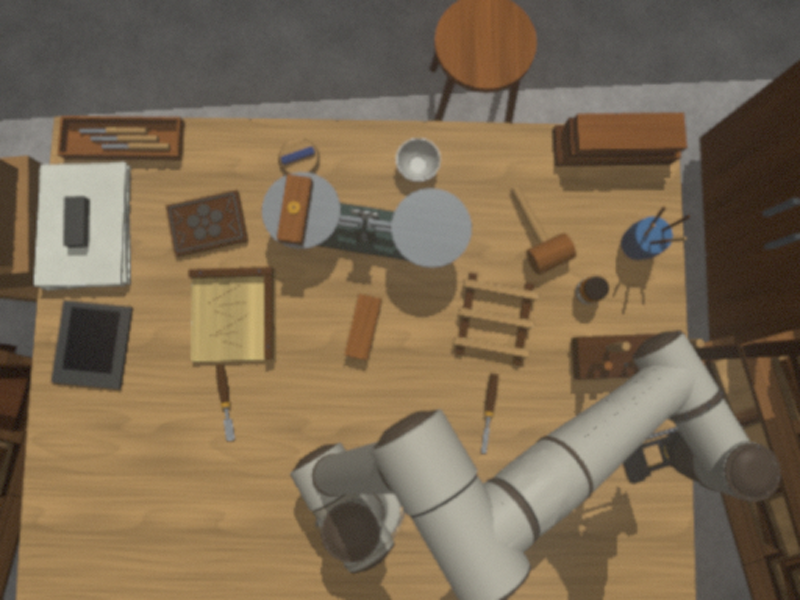

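View pics/scene0b.png

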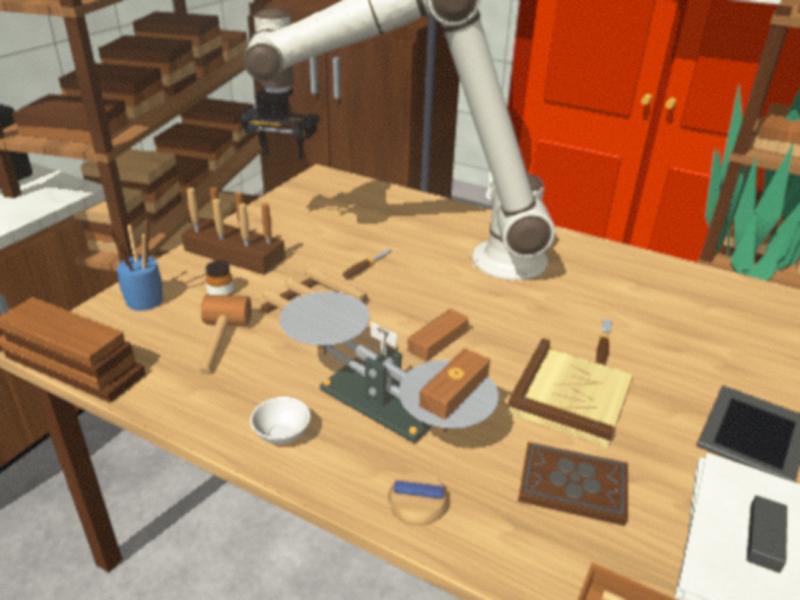

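The top view shows the blank at about (363,326) of 800×600, with its far end leaning right. The free pan is at (431,228), the rack is to the right at (496,318), the board to the left at (231,318), and the standard is on the left pan. Next I refine the poses by fitting silhouettes.

```bash
cat > fit.py <<'E'
from h import *
from scipy.optimize import minimize
def boxpts(x,y,yaw,L,W,z0,z1):
    c,s=np.cos(yaw),np.sin(yaw)
    return np.array([[x+c*a-s*b,y+s*a+c*b,z] for a in(-L/2,L/2) for b in(-W/2,W/2) for z in(z0,z1)])
def discpts(x,y,yaw,r,_,z0,z1):
    t=np.linspace(0,2*np.pi,40);return np.array([[x+r*np.cos(a),y+r*np.sin(a),z] for a in t for z in(z0,z1)])
def iou(p,masks,fn,dims):
    tot=0
    for cam,(P,m) in masks.items():
        uv=proj(cam,fn(*p,*dims),P); h=cv2.convexHull(uv.astype(np.float32))
        im=np.zeros((384*4,512*4),np.uint8);cv2.fillConvexPoly(im,np.round((h*4+1.5)*16).astype(np.int32),255,shift=4)
        a=cv2.resize(im,(512,384),interpolation=cv2.INTER_AREA)/255.
        tot+=np.minimum(a,m).sum()/np.maximum(a,m).sum()
    return -tot/len(masks)
def fit(masks,p0,fn,dims):
    best=None
    for dy in(0,.15,-.15):
        sim=np.array([p0]*4,float);sim[:,2]+=dy;sim[1,0]+=.02;sim[2,1]+=.02;sim[3,2]+=.2
        r=minimize(iou,sim[0],args=(masks,fn,dims),method='Nelder-Mead',options=dict(initial_simplex=sim,xatol=1e-4,fatol=1e-5))
        if best is None or r.fun<best.fun:best=r
    return best
def mask(cam,t,near=None):
    r=trace(cam,t)
    if near is not None: r=[q for q in r if np.hypot(*(np.array(q['uv'])-near))<25]
    return r[0]['region'].astype(float) if r else None
E
python3 - <<'E'
from fit import *
M={}
for c,t,n in[("top","blank",(233,207)),("scene","blank",(278,214)),("top","rack",(317,203)),("top","board",(149,202)),("top","pan_free",(277,147)),("scene","pan_free",(207,203)),("scene","board",(366,250))]:
    m=mask(c,t,n); print(c,t,None if m is None else m.sum())
    if m is not None:M[c+t]=m
np.savez("m.npz",**M)
pr={c:camera_params(c) for c in("top","scene")}
def g(ts,t):return {c:(pr[c],M[c+t]) for c in ts if c+t in M}
def go(cs,t,p0,fn,d):
    r=fit(g(cs,t),p0,fn,d);print(cs,t,np.round(r.x[:2],4),round(np.degrees(r.x[2]),2),round(r.fun,3))
for cs in(("top",),("scene",),("top","scene")):
    try:go(cs,"blank",(.423,-.01,-.28),boxpts,(.15,.056,0,.04))
    except Exception as e:print(e)
    try:go(cs,"pan_free",(.63,-.163,0),discpts,(.09,0,.142,.145))
    except Exception as e:print(e)
go(("top",),"rack",(.45,-.32,-.1),boxpts,(.2,.18,0,.036))
go(("top",),"board",(.45,.32,0),boxpts,(.22,.2,0,.018))
a=np.full((384,512,3),0,np.uint8)
im=cv2.imread("pics/top0.png")
for k in M:
    if k.startswith("top"):im[M[k]>0]=im[M[k]>0]//2+np.array([0,0,127],np.uint8)
cv2.imwrite("pics/masks.png",cv2.resize(im,(800,600)))
cr=cv2.imread("pics/top0.png")[150:260,100:370];cv2.imwrite("pics/crop.png",cv2.resize(cr,None,fx=2.9,fy=2.9,interpolation=cv2.INTER_CUBIC))
print(get_obs()["time_s"])
E
```

```text
top blank 625.0
scene blank 726.0
top rack 1200.0
top board 3172.0
top pan_free 2087.0
scene pan_free 1640.0
scene board 3316.0
('top',) blank [ 0.4221 -0.0057] -12.13 -0.943
('top',) pan_free [ 0.6362 -0.1591] 1.83 -0.974
('scene',) blank [ 0.4209 -0.006 ] -8.95 -0.935
('scene',) pan_free [ 0.6377 -0.1594] -5.24 -0.952
('top', 'scene') blank [ 0.4218 -0.0058] -11.18 -0.933
('top', 'scene') pan_free [ 0.6371 -0.1592] -2.29 -0.962
('top',) rack [ 0.4458 -0.3192] -10.54 -0.447
('top',) board [0.451  0.3107] 2.78 -0.965
1.35
```

View pics/masks.png

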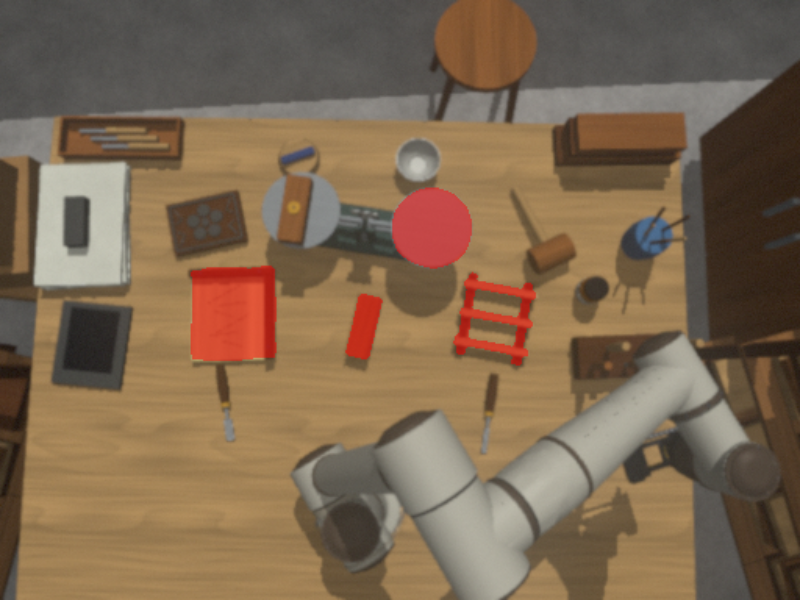

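View pics/crop.png

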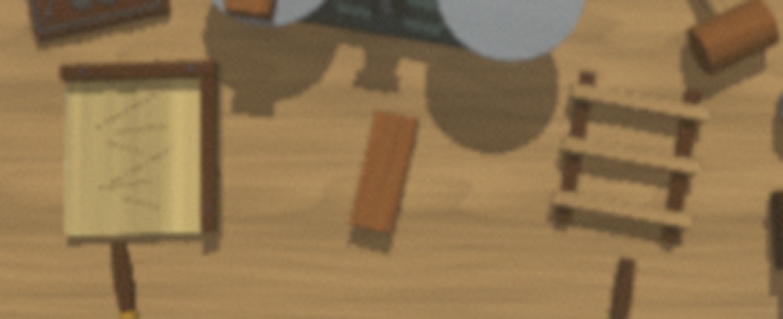

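Request:
drive_tool:
  plan: [0.038,0.031,0,0,0,3.5,0.076,0.062,0,0,0,7,0.114,0.093,0,0,0,10.5,0.152,0.124,0,0,0,14,0.19,0.155,0,0,0,17.5,0.228,0.186,0,0,0,21,0.266,0.217,0,0,0,24.5,0.305,0.248,0,0,0,28.3]
  hand: 100
  force: 20

```text
time_s: 2.15
position: [0.3299, -0.2338, 0.1846]
tcp_rot: [179.9, 0.0, 78.2]
force: [0.4, -0.1, 0.2]
grip_width: 0.998
```

```bash
cat > rel.py <<'E'
from h import *
import sys
def rel(target,yaw):
    o=get_obs();Rm=R.from_euler('xyz',o['tcp_rot'],degrees=True)
    d=Rm.inv().apply(np.array(target)-o['position'])
    T=R.from_euler('xyz',[180,0,yaw],degrees=True)
    v=(Rm.inv()*T).as_rotvec(degrees=True)
    print('t',o['time_s'],'pos',np.round(o['position'],4),'rot',np.round(o['tcp_rot'],2),'F',np.round(o['force'],2),'w',round(o['grip_width'],3))
    print('rel',np.round(d,4),np.round(v,2))
if __name__=="__main__":
    a=list(map(float,sys.argv[1:]));rel(a[:3],a[3])
E
python3 rel.py .4218 -.0058 .16 78.3
```

```text
t 2.15 pos [ 0.3299 -0.2338  0.1846] rot [1.7991e+02 1.0000e-02 7.8190e+01] F [ 0.36 -0.13  0.21] w 0.998
rel [0.242  0.0433 0.0246] [ 0.09  0.01 -0.11]
```

Request:
drive_tool:
  plan: [0.045,0.008,0,0,0,0,0.09,0.016,0,0,0,0,0.135,0.024,0,0,0,0,0.18,0.032,0,0,0,0,0.225,0.04,0.01,0,0,0,0.242,0.043,0.024,0,0,0,0.242,0.043,0.024,0,0,0]

```text
time_s: 2.85
position: [0.4212, -0.004, 0.1593]
tcp_rot: [-179.9, 0.1, 78.4]
force: [-1.1, -0.4, 0.1]
grip_width: 1.001
```

```bash
python3 - <<'E'
from fit import *
P=camera_params("wrist");im=read_camera("wrist")
cv2.imwrite("pics/w1.png",cv2.resize(im[:,:,::-1],(800,600)))
m=mask("wrist","blank")
for cam,t in(("wrist","blank"),):
    print(m.sum())
    r=fit({"wrist":(P,m)},(.4218,-.0058,-.2),boxpts,(.15,.056,0,.04));print(r.x[:2],np.degrees(r.x[2]),r.fun)
E
python3 rel.py .4218 -.0058 .009 78.3
```

```text
5796.0
[ 0.42088192 -0.00546204] -12.03209031567421 -0.9758170906124174
t 2.95 pos [ 0.4213 -0.0058  0.1607] rot [1.7995e+02 5.0000e-02 7.8240e+01] F [-0.23  0.16  0.62] w 1.001
rel [0.0003 0.0004 0.1517] [ 0.05  0.05 -0.06]
```

View pics/w1.png

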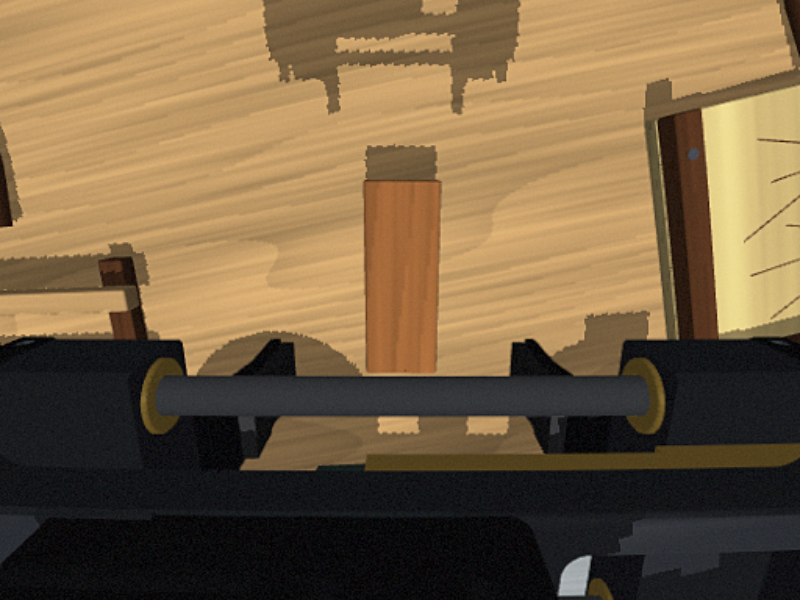

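The wrist picture shows the blank centred between the open fingers at (402,275) and aligned with them; the fit agrees. I descend and grip.

Request:
drive_tool:
  plan: [0,0,0.04,0,0,0,0,0,0.08,0,0,0,0,0,0.115,0,0,0,0,0,0.14,0,0,0,0,0,0.15,0,0,0,0,0,0.151,0,0,0,0,0,0.151,0,0,0]

```text
time_s: 3.65
position: [0.4225, -0.0061, 0.0107]
tcp_rot: [179.8, -0.0, 78.2]
force: [0.3, 0.2, 0.9]
grip_width: 0.997
```

Request:
drive_tool:
  plan: [0,0,0,0,0,0,0,0,0,0,0,0,0,0,0,0,0,0,0,0,0,0,0,0,0,0,0,0,0,0,0,0,0,0,0,0]
  hand: 0
  force: 25

```text
time_s: 4.25
position: [0.4224, -0.0061, 0.0108]
tcp_rot: [179.8, -0.0, 78.2]
force: [-0.2, -0.3, -0.5]
grip_width: 0.537
```

Request:
drive_tool:
  plan: [0,0,-0.01,0,0,0,0,0,-0.03,0,0,0,0,0,-0.06,0,0,0,0,0,-0.06,0,0,0]

```text
time_s: 4.65
position: [0.4254, -0.0052, 0.0747]
tcp_rot: [179.4, -0.2, 78.3]
force: [1.0, -0.1, 0.2]
grip_width: 0.172
```

```bash
python3 - <<'E'
from fit import *
im=read_camera("wrist");cv2.imwrite("pics/w2.png",cv2.resize(im[:,:,::-1],(800,600)))
im=read_camera("scene");cv2.imwrite("pics/s2.png",cv2.resize(im[120:300,120:400,::-1],None,fx=2.85,fy=2.85))
o=get_obs();print(o['position'],o['force'],o['grip_width'])
E
```

```text
[ 0.42263935 -0.00583123  0.07166382] [-0.05459053 -0.53709314 -1.03010845] 0.08294396697662416
```

View pics/w2.png

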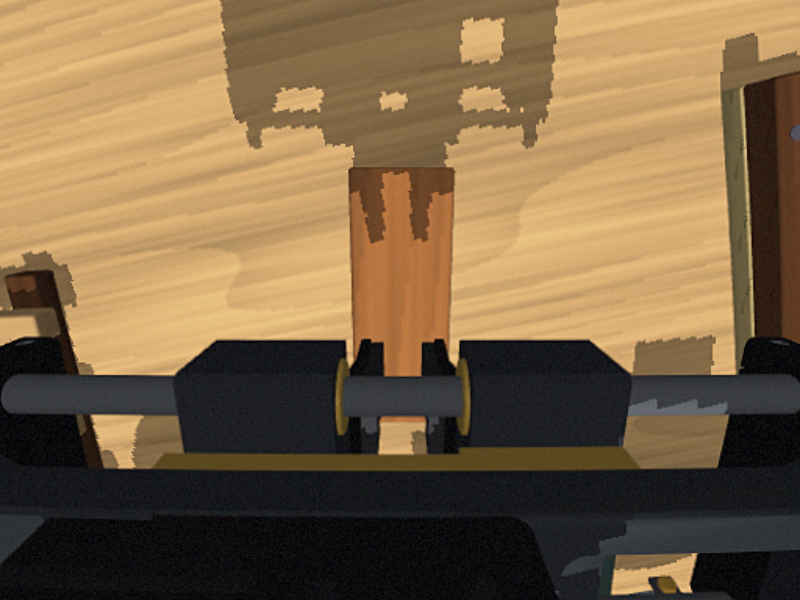

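View pics/s2.png

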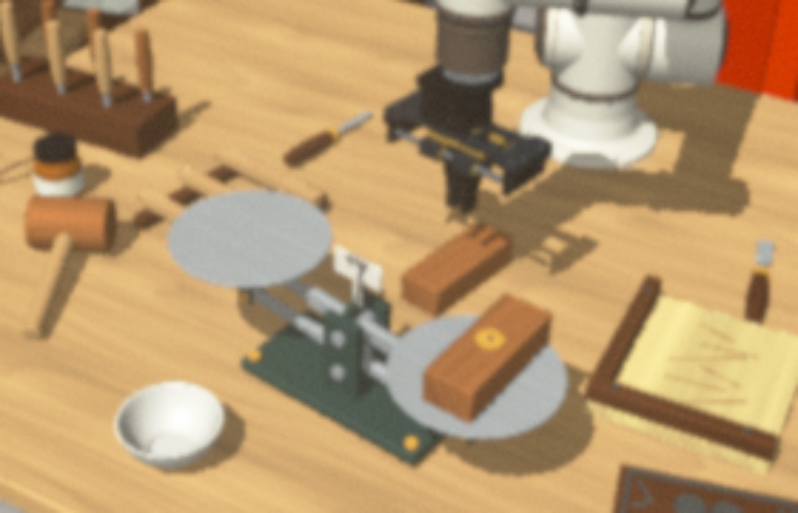

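The wrist picture shows the blank still on the bench and the fingers shut above it. The fingers hadn't finished closing when I lifted. I re-measure and try again with a longer close.

Request:
drive_tool:
  plan: [0,0,-0.04,0,0,0,0,0,-0.08,0,0,0,0,0,-0.088,0,0,0,0,0,-0.088,0,0,0,0,0,-0.088,0,0,0,0,0,-0.088,0,0,0]
  hand: 100

```text
time_s: 5.35
position: [0.4208, -0.0063, 0.1578]
tcp_rot: [179.9, 0.0, 78.2]
force: [-0.0, -0.5, -0.3]
grip_width: 0.54
```

```bash
python3 - <<'E'
from fit import *
P=camera_params("wrist");im=read_camera("wrist")
cv2.imwrite("pics/w3.png",cv2.resize(im[:,:,::-1],(800,600)))
m=mask("wrist","blank")
r=fit({"wrist":(P,m)},(.4218,-.0058,-.2),boxpts,(.15,.056,0,.04));print(m.sum(),r.x[:2],np.degrees(r.x[2]),r.fun)
o=get_obs()['position'];print(proj("wrist",[o,o+[0,0,.019],r.x.tolist()[:2]+[.04]],P)*800/512)
read_camera("top");
P=camera_params("top");m=mask("top","blank",(233,207))
if m is not None:
  r=fit({"top":(P,m)},(.4218,-.0058,-.2),boxpts,(.15,.056,0,.04));print(m.sum(),r.x[:2],np.degrees(r.x[2]),r.fun)
E
python3 rel.py .4218 -.0058 .009 78.3
```

```text
5888.0 [ 0.42130403 -0.00537263] -11.871170241506466 -0.9796783224748133
[[403.57365997 333.94034798]
 [403.7324637  347.98103309]
 [404.00074336 281.95598884]]
218.0 [ 0.41790118 -0.00175928] -9.569937521897844 -0.3302685469330245
t 5.55 pos [ 0.4217 -0.006   0.1588] rot [ 1.7983e+02 -2.0000e-02  7.8210e+01] F [-0.39  1.35 -0.72] w 0.722
rel [ 0.0002 -0.0004  0.1498] [ 0.17 -0.02 -0.09]
```

View pics/w3.png

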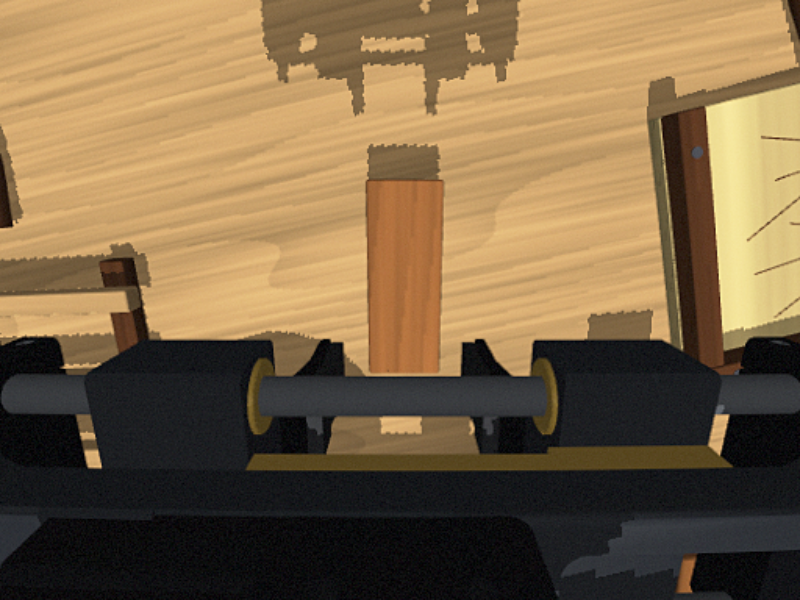

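The blank hasn't moved: top face 365–443 across, 180–373 down, same pose. I descend again and close for longer.

Request:
drive_tool:
  plan: [0,0,0,0,0,0,0,0,0,0,0,0,0,0,0.03,0,0,0,0,0,0.07,0,0,0,0,0,0.11,0,0,0,0,0,0.14,0,0,0,0,0,0.15,0,0,0,0,0,0.15,0,0,0]

```text
time_s: 6.35
position: [0.4215, -0.0064, 0.0079]
tcp_rot: [180.0, 0.1, 78.2]
force: [0.9, 0.0, 0.2]
grip_width: 0.996
```

Request:
drive_tool:
  plan: [0,0,0,0,0,0,0,0,0,0,0,0,0,0,0,0,0,0,0,0,0,0,0,0,0,0,0,0,0,0,0,0,0,0,0,0,0,0,0,0,0,0,0,0,0,0,0,0]
  hand: 0
  force: 25

```text
time_s: 7.15
position: [0.4215, -0.0063, 0.0079]
tcp_rot: [180.0, 0.1, 78.2]
force: [0.4, 1.1, -0.2]
grip_width: 0.356
```

Request:
drive_tool:
  plan: [0,0,0,0,0,0,0,0,0,0,0,0,0,0,0,0,0,0]

```text
time_s: 7.45
position: [0.4215, -0.0064, 0.0079]
tcp_rot: [180.0, 0.1, 78.2]
force: [0.2, 0.6, -0.4]
grip_width: 0.084
```

```bash
python3 - <<'E'
from fit import *
im=read_camera("wrist");cv2.imwrite("pics/w4.png",cv2.resize(im[:,:,::-1],(800,600)))
im=read_camera("scene");cv2.imwrite("pics/s4.png",cv2.resize(im[120:300,120:400,::-1],None,fx=2.85,fy=2.85))
o=get_obs();print(o['position'],o['force'],o['grip_width'])
E
```

```text
[ 0.42148977 -0.0063756   0.00787233] [-0.81117281 -0.0653405   0.62581844] 0.02733202146705794
```

View pics/w4.png

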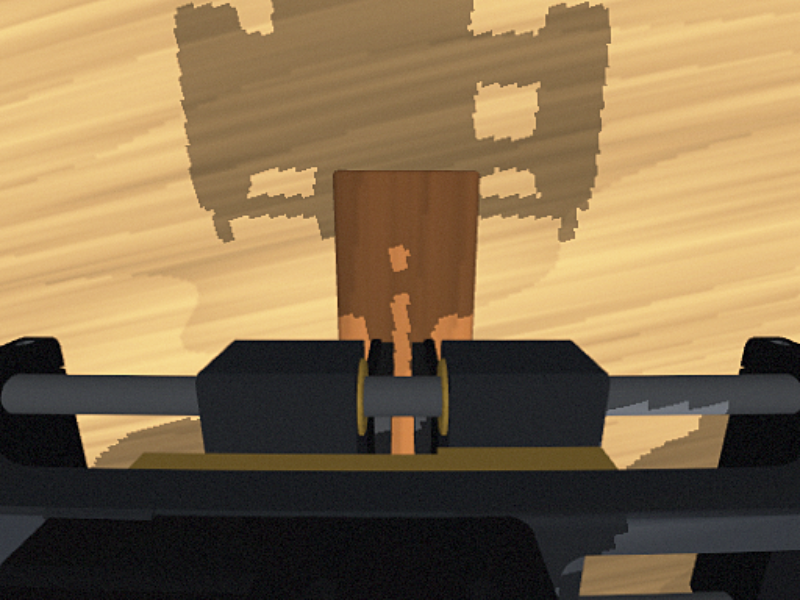

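View pics/s4.png

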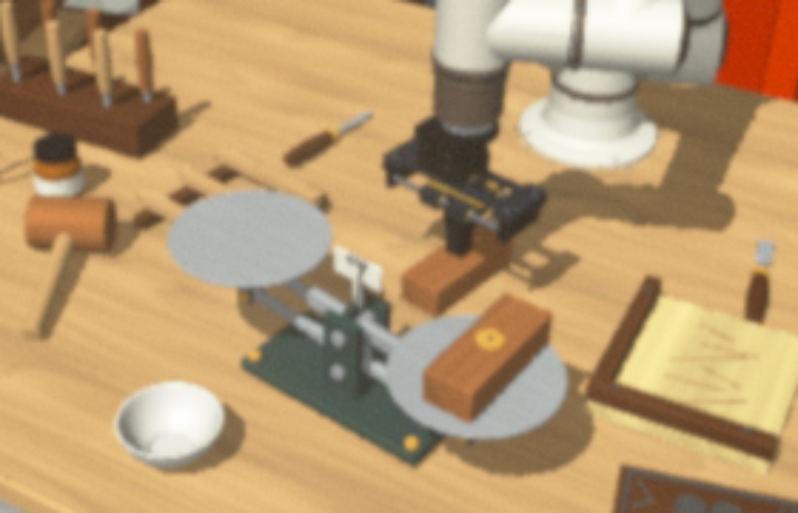

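```bash
python3 - <<'E'
from fit import *
P=camera_params("wrist");np.set_printoptions(precision=1,suppress=True)
o=get_obs()['position'];
print(proj("wrist",boxpts(.4213,-.0055,np.radians(-11.9),.15,.056,.04,.0401),P)[::2]*800/512)
print(proj("wrist",[o,o+[0,0,.019],o+[0,0,.07]],P)*800/512)
E=np.array(P['extrinsics']);print('cam',-E[:3,:3].T@E[:3,3],-E[2,:3],P['fx'])
PS=camera_params("scene")
uv=proj("scene",[o,o+[0,0,.019],o+[0,0,.03],o+[0,0,.07]],PS);print((uv-[120,120])*2.85)
E
```

```text
[[331.3 170.1]
 [480.7 170.4]
 [344.6 507. ]
 [464.8 507.2]]
[[403.2 332.8]
 [403.3 346.7]
 [403.6 401.4]]
cam [0.4 0.  0.2] [ 0.2 -0.1 -1. ] 276.47061165197965
[[455.2 273.4]
 [456.  261. ]
 [456.5 253.7]
 [458.4 226.8]]
```

```bash
python3 - <<'E'
from fit import *
np.set_printoptions(precision=1,suppress=True)
PS=camera_params("scene");o=np.array([.42264,-.00583,.07166])
uv=proj("scene",[o,o+[0,0,.019],o+[0,0,.03],o+[0,0,.07]],PS);print((uv-[120,120])*2.85)
a=cv2.imread("pics/s2.png")[150:330,380:560];b=cv2.imread("pics/s4.png")[150:330,380:560]
cv2.imwrite("pics/cmp.png",cv2.resize(np.hstack([a,b]),None,fx=2.2,fy=2.2))
E
```

```text
[[458.1 231.7]
 [459.  218.7]
 [459.5 211.1]
 [461.4 182.9]]
```

View pics/cmp.png

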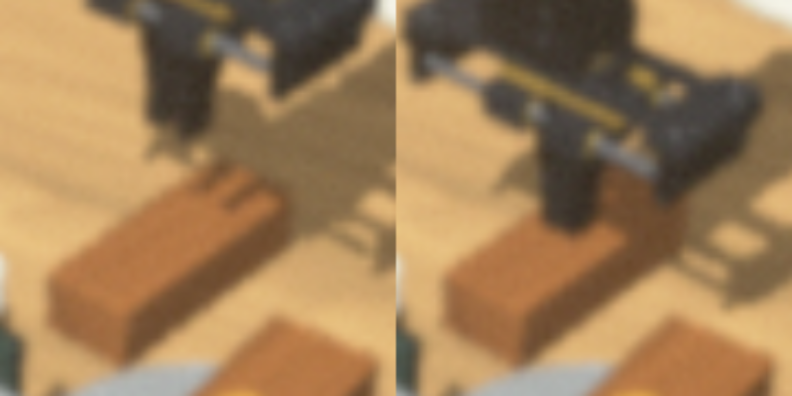

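```bash
python3 - <<'E'
from fit import *
np.set_printoptions(precision=1,suppress=True)
PS=camera_params("scene");o=np.array([.17904,-.59807,.18305])
y=np.radians(106.65);x=np.array([np.cos(y),np.sin(y),0])
pts=[]
for s in(-1,1):
  for h in(0,.019,.07): pts.append(o+s*.0435*x+[0,0,h])
uv=proj("scene",pts,PS);print(uv)
im=cv2.imread("pics/scene0.png")[40:115,140:220]
im=cv2.resize(im,None,fx=7,fy=7,interpolation=cv2.INTER_CUBIC)
for p in uv: cv2.circle(im,tuple(int(v) for v in (p-[140,40]+.5)*7),4,(0,255,255),1)
cv2.imwrite("pics/z0.png",im)
E
```

```text
[[171.5 107.2]
 [171.1 103. ]
 [170.1  91.4]
 [191.2 109.5]
 [191.  105.3]
 [190.3  93.6]]
```

View pics/z0.png

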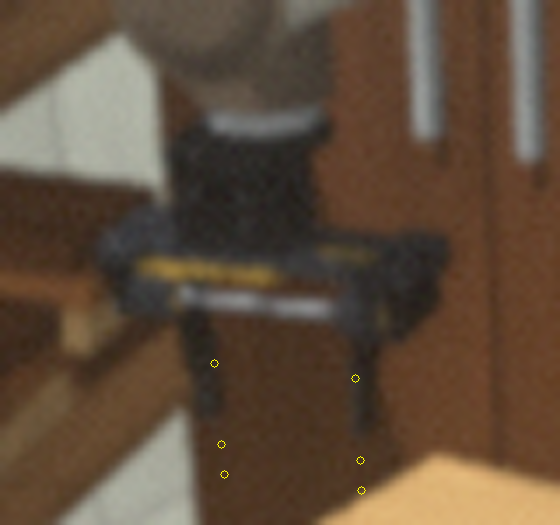

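The zoomed start picture shows the real finger ends (about row 415–430) well behind the projected TCP (row 474–490), roughly 35 mm back along the tool. So the reported TCP doesn't match the visible fingertips, and both closes passed above the blank. The shut fingers are now just over the blank's top (40 mm), so I'll touch it gently to measure the offset.

Request:
drive_tool:
  plan: [0,0,0.002,0,0,0,0,0,0.002,0,0,0]

```text
time_s: 7.75
position: [0.4213, -0.0064, 0.0056]
tcp_rot: [-180.0, 0.1, 78.2]
force: [-0.1, -1.0, 0.1]
grip_width: 0.008
```

Request:
drive_tool:
  plan: [0,0,0.002,0,0,0,0,0,0.002,0,0,0]

```text
time_s: 7.95
position: [0.421, -0.0065, 0.0033]
tcp_rot: [-179.9, 0.1, 78.2]
force: [0.4, -0.1, -0.2]
grip_width: 0.003
```

Request:
drive_tool:
  plan: [0,0,0.002,0,0,0,0,0,0.002,0,0,0]

```text
time_s: 8.15
position: [0.4213, -0.0065, 0.002]
tcp_rot: [-180.0, 0.1, 78.2]
force: [-2.9, 1.0, 8.3]
grip_width: 0.007
```

Request:
drive_tool:
  plan: [0,0,0.002,0,0,0,0,0,0.002,0,0,0]

```text
time_s: 8.35
position: [0.4213, -0.0065, 0.0019]
tcp_rot: [-180.0, 0.2, 78.3]
force: [-6.8, 1.3, 22.5]
grip_width: 0.007
```

Request:
drive_tool:
  plan: [0,0,0.002,0,0,0,0,0,0.002,0,0,0]

```text
time_s: 8.55
position: [0.4213, -0.0065, 0.0019]
tcp_rot: [-180.0, 0.2, 78.4]
force: [-6.9, 1.8, 22.5]
grip_width: 0.005
```

Contact came at a reported z of 0.002, with a true height of 0.040, so the fingertips are 38 mm above the reported TCP. I raise, open fully and descend with that correction.

Request:
drive_tool:
  plan: [0,0,-0.02,0,0,0,0,0,-0.02,0,0,0,0,0,-0.02,0,0,0,0,0,-0.02,0,0,0,0,0,-0.02,0,0,0,0,0,-0.02,0,0,0,0,0,-0.02,0,0,0,0,0,-0.02,0,0,0]
  hand: 100

```text
time_s: 9.35
position: [0.4212, -0.0065, 0.0217]
tcp_rot: [-180.0, 0.2, 78.4]
force: [0.0, -0.1, -0.0]
grip_width: 0.646
```

Request:
drive_tool:
  plan: [0,0,0,0,0,0,0,0,0,0,0,0,0,0,0,0,0,0]

```text
time_s: 9.65
position: [0.4212, -0.0065, 0.0217]
tcp_rot: [-180.0, 0.2, 78.4]
force: [-0.2, -0.3, 0.5]
grip_width: 0.924
```

```bash
python3 rel.py .4213 -.0055 -.029 78.1
```

```text
t 9.65 pos [ 0.4212 -0.0065  0.0217] rot [-179.96    0.21   78.38] F [-0.15 -0.27  0.5 ] w 0.924
rel [ 0.0012 -0.0001  0.0507] [-0.04  0.21  0.28]
```

Request:
drive_tool:
  plan: [0.001,0,0.005,0,0.2,0.3,0.001,0,0.02,0,0.2,0.3,0.001,0,0.035,0,0.2,0.3,0.001,0,0.046,0,0.2,0.3,0.001,0,0.05,0,0.2,0.3,0.001,0,0.05,0,0.2,0.3]

```text
time_s: 10.25
position: [0.4209, -0.0059, -0.0289]
tcp_rot: [-179.9, 0.1, 78.1]
force: [-0.3, -0.6, 0.4]
grip_width: 1.002
```

Request:
drive_tool:
  plan: [0,0,0,0,0,0,0,0,0,0,0,0,0,0,0,0,0,0,0,0,0,0,0,0,0,0,0,0,0,0,0,0,0,0,0,0,0,0,0,0,0,0]
  hand: 0
  force: 25

```text
time_s: 10.95
position: [0.4212, -0.0057, -0.0286]
tcp_rot: [-179.9, 0.0, 78.1]
force: [-0.5, 0.6, 3.9]
grip_width: 0.641
```

The grip reads 0.641 (56 mm), so the blank is held. I lift and carry it to the free pan.

Request:
drive_tool:
  plan: [0,0,-0.02,0,0,0,0,0,-0.06,0,0,0,0,0,-0.105,0,0,0,0,0,-0.15,0,0,0,0,0,-0.18,0,0,0,0,0,-0.18,0,0,0]

```text
time_s: 11.55
position: [0.424, -0.0049, 0.1551]
tcp_rot: [179.6, -0.2, 78.1]
force: [1.0, 0.0, -3.0]
grip_width: 0.645
```

```bash
python3 - <<'E'
from fit import *
im=read_camera("scene");cv2.imwrite("pics/s5.png",cv2.resize(im[100:300,120:400,::-1],None,fx=2.85,fy=2.85))
E
python3 rel.py .6367 -.1592 .1464 78.1
```

```text
t 11.6 pos [ 0.4218 -0.0053  0.1523] rot [ 1.7995e+02 -1.0000e-01  7.8050e+01] F [-0.81 -0.07 -3.56] w 0.639
rel [-0.1061  0.2421  0.0059] [ 0.05 -0.1  -0.05]
```

View pics/s5.png

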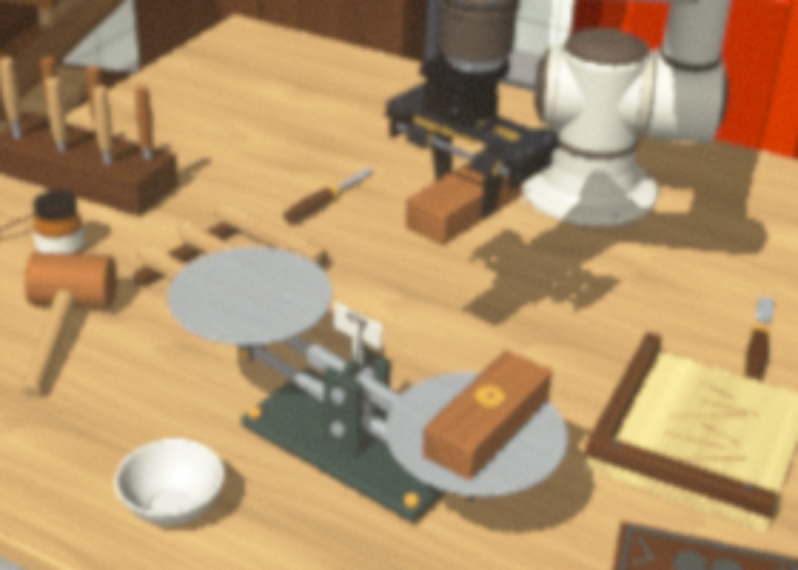

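Request:
drive_tool:
  plan: [-0.03,0.02,-0.005,0,0,0,-0.065,0.048,-0.005,0,0,0,-0.09,0.085,-0.005,0,0,0,-0.106,0.13,-0.005,0,0,0,-0.106,0.175,-0.003,0,0,0,-0.106,0.215,0,0,0,0,-0.106,0.242,0.005,0,0,0,-0.106,0.242,0.006,0,0,0]

```text
time_s: 12.4
position: [0.6371, -0.1594, 0.1398]
tcp_rot: [-179.6, -0.1, 78.0]
force: [-1.7, -0.2, -3.8]
grip_width: 0.639
```

```bash
python3 rel.py .6367 -.1592 .1164 78.1
```

```text
t 12.4 pos [ 0.6371 -0.1594  0.1398] rot [-1.796e+02 -7.000e-02  7.796e+01] F [-1.75 -0.16 -3.76] w 0.639
rel [ 0.0001 -0.0002  0.0234] [-0.4  -0.07 -0.14]
```

Request:
drive_tool:
  plan: [0,0,0.006,-0.2,0,0,0,0,0.012,-0.4,0,0,0,0,0.018,-0.4,0,0,0,0,0.021,-0.4,0,0,0,0,0.021,-0.4,0,0]

```text
time_s: 12.9
position: [0.6362, -0.1592, 0.1186]
tcp_rot: [-180.0, -0.1, 78.0]
force: [0.1, 0.1, -2.5]
grip_width: 0.641
```

```bash
python3 - <<'E'
from fit import *
im=read_camera("scene");cv2.imwrite("pics/s6.png",cv2.resize(im[120:300,120:400,::-1],None,fx=2.85,fy=2.85))
E
python3 rel.py .6367 -.1592 .1164 78.1
```

```text
t 12.95 pos [ 0.6367 -0.1593  0.1192] rot [ 1.7997e+02 -7.0000e-02  7.7980e+01] F [ 0.42 -0.31 -2.94] w 0.642
rel [ 0.0001 -0.      0.0028] [ 0.03 -0.07 -0.12]
```

View pics/s6.png

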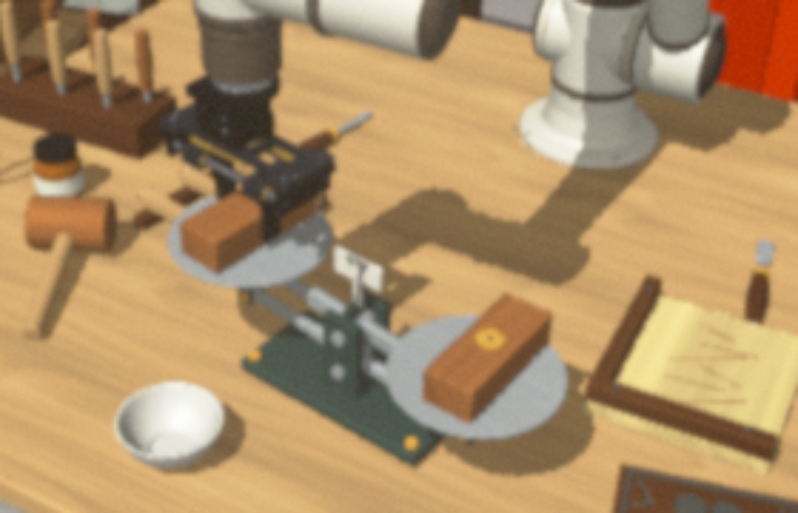

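The blank is centred just over the pan, at about (245,230) in the crop. I lower it the last millimetres and release.

Request:
drive_tool:
  plan: [0,0,0.002,0,0,0,0,0,0.004,0,0,0,0,0,0.005,0,0,0,0,0,0.005,0,0,0,0,0,0.005,0,0,0]

```text
time_s: 13.45
position: [0.6371, -0.1593, 0.1147]
tcp_rot: [179.9, -0.1, 78.0]
force: [1.1, 0.7, -0.5]
grip_width: 0.641
```

Request:
drive_tool:
  plan: [0,0,0,0,0,0,0,0,0,0,0,0,0,0,0,0,0,0,0,0,0,0,0,0,0,0,0,0,0,0,0,0,0,0,0,0]
  hand: 100

```text
time_s: 14.05
position: [0.6371, -0.1593, 0.1147]
tcp_rot: [179.9, -0.1, 78.0]
force: [-0.1, -0.1, 0.8]
grip_width: 0.986
```

Released. I raise 60 mm to clear the blank completely and wait for the beam to settle.

Request:
drive_tool:
  plan: [0,0,-0.02,0,0,0,0,0,-0.05,0,0,0,0,0,-0.08,0,0,0,0,0,-0.08,0,0,0,0,0,-0.08,0,0,0,0,0,-0.08,0,0,0,0,0,-0.08,0,0,0,0,0,-0.08,0,0,0]

```text
time_s: 14.85
position: [0.6365, -0.1593, 0.1936]
tcp_rot: [-180.0, -0.0, 78.0]
force: [0.7, -0.1, -1.4]
grip_width: 0.999
```

Request:
drive_tool:
  plan: [0,0,0,0,0,0,0,0,0,0,0,0,0,0,0,0,0,0,0,0,0,0,0,0,0,0,0,0,0,0,0,0,0,0,0,0,0,0,0,0,0,0,0,0,0,0,0,0]

```text
time_s: 15.65
position: [0.6365, -0.1593, 0.1936]
tcp_rot: [-180.0, -0.1, 78.0]
force: [-0.2, 0.4, 0.5]
grip_width: 0.998
```

```bash
python3 - <<'E'
from fit import *
im=read_camera("scene");cv2.imwrite("pics/s7.png",cv2.resize(im[120:300,120:400,::-1],None,fx=2.85,fy=2.85))
E
```

Request:
drive_tool:
  plan: [0,0,0,0,0,0,0,0,0,0,0,0,0,0,0,0,0,0,0,0,0,0,0,0,0,0,0,0,0,0,0,0,0,0,0,0,0,0,0,0,0,0,0,0,0,0,0,0]

```text
time_s: 16.5
position: [0.6365, -0.1593, 0.1936]
tcp_rot: [-180.0, -0.1, 78.0]
force: [0.1, -0.5, -0.1]
grip_width: 0.995
```

```bash
python3 - <<'E'
from fit import *
im=read_camera("scene");cv2.imwrite("pics/s8.png",cv2.resize(im[120:300,120:400,::-1],None,fx=2.85,fy=2.85))
P=camera_params("wrist");W=read_camera("wrist");cv2.imwrite("pics/w8.png",cv2.resize(W[:,:,::-1],(800,600)))
m=mask("wrist","blank")
ms=mask("scene","blank");PS=camera_params("scene")
for z in(.115,.13,.145):
  for nm,d in(("wrist",{"wrist":(P,m)}),("scene",{"scene":(PS,ms)})):
    if d[nm][1] is None: continue
    r=fit(d,(.637,-.159,-.2),boxpts,(.15,.056,z,z+.04));print(z,nm,d[nm][1].sum(),r.x[:2],np.degrees(r.x[2]),round(r.fun,3))
for t,zz in(("pan_free",(.112,.115)),("pan_free",(.127,.13)),("pan_free",(.142,.145))):
    pass
r=tip_of("scene","pan_free_top");print([(q['uv'],q['p']) for q in r])
r=tip_of("scene","standard_center");print([(q['uv'],q['p']) for q in r])
for z in(.115,.13,.145):print(z,proj("scene",[.6367,-.1592,z],PS),proj("scene",[.662,.138,z+.02],PS))
print(get_obs()['time_s'])
E
```

```text
0.115 wrist 8381.0 [ 0.6365368  -0.15957303] -12.196273645946226 -0.831
0.115 scene 980.0 [ 0.63569036 -0.15934236] -11.000730445446651 -0.956
0.13 wrist 8381.0 [ 0.63681732 -0.15994736] -12.410494324723702 -0.743
0.13 scene 980.0 [ 0.65125502 -0.14679268] -10.912061122969765 -0.932
0.145 wrist 8381.0 [ 0.63764835 -0.15830837] -13.784580801719347 -0.659
0.145 scene 980.0 [ 0.66670164 -0.13540904] -9.69144414966062 -0.905
[([206.9, 208.9], 0.79)]
[([291.7, 236.0], 0.68)]
0.115 [[207.67115103 209.39232726]] [[290.02576567 240.54169029]]
0.13 [[207.50313007 205.54027808]] [[290.38703764 236.4492732 ]]
0.145 [[207.33307243 201.64195313]] [[290.75317213 232.30197823]]
16.8
```

View pics/s7.png

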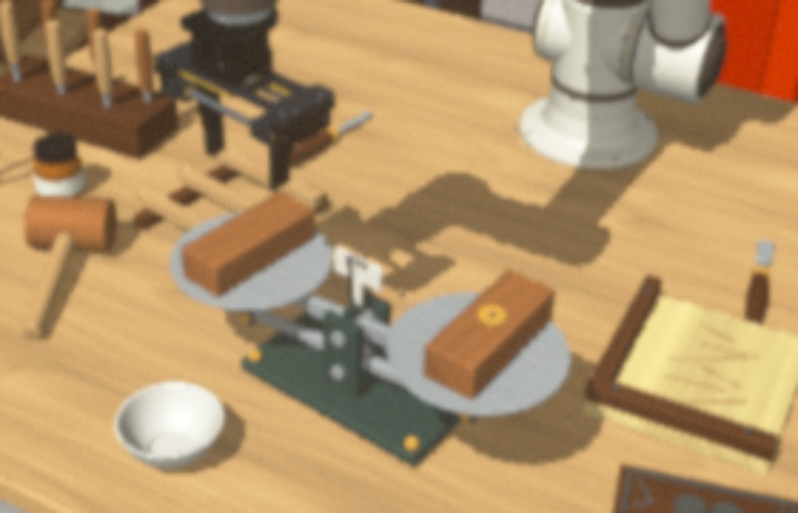

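View pics/s8.png

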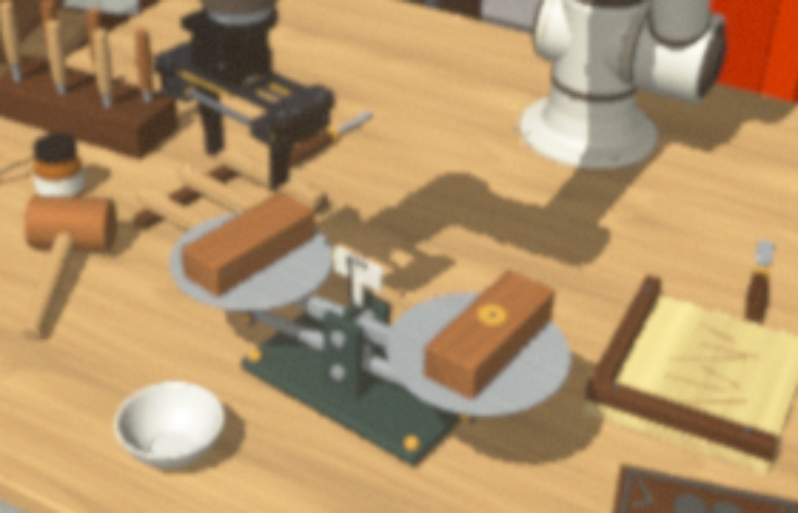

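View pics/w8.png

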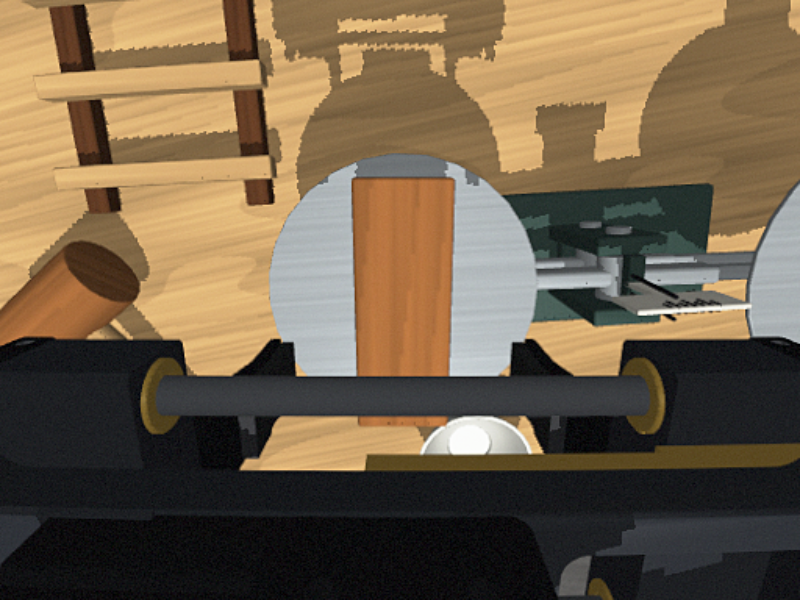

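Both pictures, 0.8 s apart, match. The blank's pan has sunk to about 115 mm (tip at (207,209)) and the standard has risen, so the blank is heavier, still wet, and goes to the rack. I refine the rack pose from the unobstructed first mask, with no clock cost.

```bash
python3 - <<'E'
from fit import *
M=np.load("m.npz")["toprack"];P=camera_params("top")
W=cv2.imread("pics/w8.png")
def quad(x,y,yaw,cx,cy,L,Wd,z0,z1):
    c,s=np.cos(yaw),np.sin(yaw);return boxpts(x+c*cx-s*cy,y+s*cx+c*cy,yaw,L,Wd,z0,z1)
def ren(p,dz=0):
    x,y,yaw,ro,rw=p;a=np.zeros((384*4,512*4),np.uint8)
    parts=[(cx,0,.018,.18,.018,.036) for cx in(-.07,0,.07)]+[(0,s*ro,.2,rw,0,.018) for s in(-1,1)]
    for q in parts:
        h=cv2.convexHull(proj("top",quad(x,y,yaw,*q),P).astype(np.float32))
        cv2.fillConvexPoly(a,np.round((h*4+1.5)*16).astype(np.int32),255,shift=4)
    return cv2.resize(a,(512,384),interpolation=cv2.INTER_AREA)/255.
def f(p):
    a=ren(p);return -np.minimum(a,M).sum()/np.maximum(a,M).sum()
best=None
for y0 in(-.1,-.17,-.25):
    p0=np.array([.447,-.319,y0,.07,.02]);s=np.array([p0]*6)
    for i,d in enumerate((.015,.015,.1,.01,.005)):s[i+1,i]+=d
    r=minimize(f,p0,method='Nelder-Mead',options=dict(initial_simplex=s,xatol=1e-5,fatol=1e-5,maxiter=2000))
    print(r.x,np.degrees(r.x[2]),r.fun)
    if best is None or r.fun<best.fun:best=r
x,y,yaw=best.x[:3]
# overlay on w8 with wrist calibration (arm unmoved)
PW=camera_params("wrist")
for cx in(-.07,0,.07):
    h=cv2.convexHull(proj("wrist",quad(x,y,yaw,cx,0,.018,.18,.0359,.036),PW).astype(np.float32))*800/512
    cv2.polylines(W,[h.astype(np.int32)],True,(255,0,0),1)
cv2.imwrite("pics/w8o.png",W[:300,:400])
E
python3 rel.py .6365 -.1594 .086 77.9
```

```text
[ 0.44828556 -0.32012669 -0.16957639  0.06804928  0.01980318] -9.716011414611648 -0.8871825992335152
[ 0.44824674 -0.31993513 -0.16608115  0.06805626  0.01987749] -9.515748833392896 -0.887989538947671
[ 0.44825704 -0.32001141 -0.16611037  0.06815182  0.01961426] -9.51742299698261 -0.8878927933436441
t 16.8 pos [ 0.6365 -0.1593  0.1936] rot [-1.7997e+02 -5.0000e-02  7.7980e+01] F [ 0.49 -0.3  -0.88] w 0.997
rel [-2.000e-04  1.000e-04  1.076e-01] [-0.03 -0.05  0.08]
```

View pics/w8o.png

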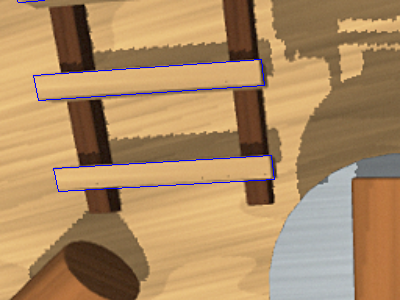

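The rack overlay matches its sticks to within about a millimetre: centre (0.448,-0.320), yaw -9.5°. I descend and regrasp.

Request:
drive_tool:
  plan: [0,0,0.03,0,0,0,0,0,0.06,0,0,0,0,0,0.085,0,0,0,0,0,0.1,0,0,0,0,0,0.106,0,0,0,0,0,0.107,0,0,0]

```text
time_s: 17.4
position: [0.6362, -0.1593, 0.086]
tcp_rot: [-179.9, -0.0, 78.0]
force: [-0.2, -0.0, -0.2]
grip_width: 1.002
```

Request:
drive_tool:
  plan: [0,0,0,0,0,0,0,0,0,0,0,0,0,0,0,0,0,0,0,0,0,0,0,0,0,0,0,0,0,0,0,0,0,0,0,0,0,0,0,0,0,0]
  hand: 0
  force: 25

```text
time_s: 18.1
position: [0.6365, -0.1592, 0.0865]
tcp_rot: [-179.9, -0.0, 78.0]
force: [-0.8, 0.7, 1.7]
grip_width: 0.64
```

Request:
drive_tool:
  plan: [0,0,-0.006,0,0,0,0,0,-0.013,0,0,0,0,0,-0.02,0,0,0,0,0,-0.028,0,0,0,0,0,-0.04,0,0,0,0,0,-0.06,0,0,0,0,0,-0.075,0,0,0,0,0,-0.075,0,0,0]

```text
time_s: 18.9
position: [0.6382, -0.1597, 0.1646]
tcp_rot: [179.7, -0.1, 78.0]
force: [0.5, -0.1, -3.2]
grip_width: 0.648
```

```bash
python3 - <<'E'
from fit import *
im=read_camera("scene");cv2.imwrite("pics/s9.png",cv2.resize(im[100:300,120:400,::-1],None,fx=2.85,fy=2.85))
E
python3 rel.py .4482 -.32 .12 80.5
```

```text
t 18.95 pos [ 0.6371 -0.1593  0.1627] rot [ 1.7992e+02 -7.0000e-02  7.7980e+01] F [ 0.04 -0.31 -3.06] w 0.644
rel [-0.1965 -0.1514  0.0422] [ 0.08 -0.07 -2.52]
```

View pics/s9.png

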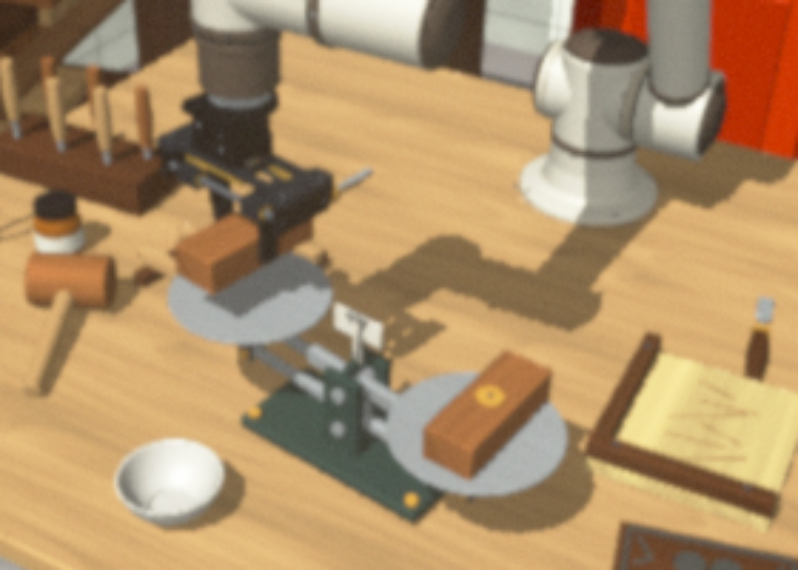

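The blank is held level above the pan and the standard is in place. I carry it to the rack.

Request:
drive_tool:
  plan: [-0.03,-0.023,0,0,0,0,-0.065,-0.05,0,0,0,-0.5,-0.1,-0.077,0,0,0,-1,-0.135,-0.104,0,0,0,-1.5,-0.17,-0.131,0,0,0,-2,-0.19,-0.147,0.005,0,0,-2.5,-0.1965,-0.1515,0.03,0,0,-2.5,-0.1965,-0.1515,0.042,0,0,-2.5]

```text
time_s: 19.75
position: [0.445, -0.3197, 0.1176]
tcp_rot: [-179.8, -0.2, 80.3]
force: [-0.2, 0.2, -3.1]
grip_width: 0.64
```

```bash
python3 rel.py .4482 -.32 .0135 80.5
```

```text
t 19.75 pos [ 0.445  -0.3197  0.1176] rot [-179.82   -0.18   80.3 ] F [-0.22  0.2  -3.06] w 0.64
rel [-1.000e-04  3.500e-03  1.041e-01] [-0.18 -0.18 -0.2 ]
```

Request:
drive_tool:
  plan: [0,0.003,0.02,0,0,0,0,0.003,0.045,0,0,0,0,0.003,0.07,0,0,0,0,0.003,0.09,-0.2,-0.2,-0.2,0,0.003,0.1,-0.2,-0.2,-0.2,0,0.003,0.102,-0.2,-0.2,-0.2,0,0.003,0.102,-0.2,-0.2,-0.2]

```text
time_s: 20.45
position: [0.4484, -0.3198, 0.0158]
tcp_rot: [180.0, 0.0, 80.5]
force: [-0.3, 0.2, -3.3]
grip_width: 0.639
```

```bash
python3 - <<'E'
from fit import *
im=read_camera("top");cv2.imwrite("pics/t10.png",cv2.resize(im[100:260,200:400,::-1],None,fx=3.5,fy=3.5))
im=read_camera("wrist");cv2.imwrite("pics/w10.png",cv2.resize(im[:,:,::-1],(800,600)))
E
python3 rel.py .4482 -.32 .0075 80.5
```

```text
t 20.55 pos [ 0.4489 -0.3202  0.0167] rot [1.7986e+02 5.0000e-02 8.0530e+01] F [ 0.52  0.38 -2.74] w 0.644
rel [ 0.0001 -0.0007  0.0092] [0.14 0.05 0.03]
```

View pics/w10.png

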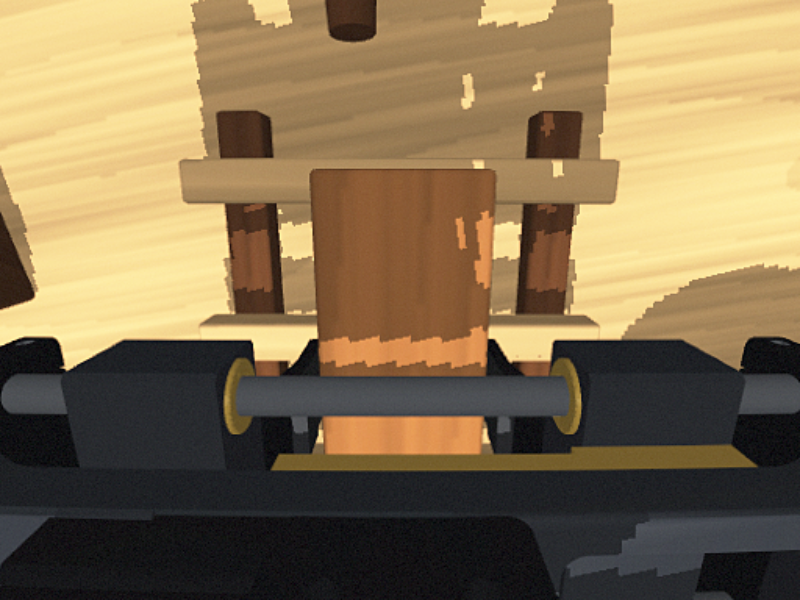

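The wrist view shows the blank aligned with the rack, its near end over the near stick (row 165–200) and centred between the runners. I lower it gently.

Request:
drive_tool:
  plan: [0,0,0.003,0.1,0,0,0,0,0.006,0.1,0,0,0,0,0.008,0.1,0,0,0,0,0.008,0.1,0,0,0,0,0.008,0.1,0,0]

```text
time_s: 21.05
position: [0.4488, -0.3202, 0.0086]
tcp_rot: [180.0, 0.1, 80.5]
force: [-0.7, 0.5, -3.0]
grip_width: 0.645
```

Request:
drive_tool:
  plan: [0,0,0.001,0,0,0,0,0,0.001,0,0,0]

```text
time_s: 21.25
position: [0.4489, -0.3202, 0.0076]
tcp_rot: [180.0, 0.1, 80.5]
force: [0.2, 0.9, -3.6]
grip_width: 0.64
```

Request:
drive_tool:
  plan: [0,0,0.001,0,0,0,0,0,0.001,0,0,0]

```text
time_s: 21.45
position: [0.4489, -0.3203, 0.0074]
tcp_rot: [180.0, 0.1, 80.5]
force: [-0.8, 1.9, 4.0]
grip_width: 0.642
```

Request:
drive_tool:
  plan: [0,0,0.001,0,0,0,0,0,0.001,0,0,0]

```text
time_s: 21.65
position: [0.4489, -0.3203, 0.0075]
tcp_rot: [179.9, 0.1, 80.5]
force: [-1.9, 2.3, 5.4]
grip_width: 0.642
```

Contact: the vertical force swung from -3.6 to +5 N. I release and retreat.

Request:
drive_tool:
  plan: [0,0,0,0,0,0,0,0,0,0,0,0,0,0,0,0,0,0,0,0,0,0,0,0,0,0,0,0,0,0,0,0,0,0,0,0]
  hand: 100

```text
time_s: 22.25
position: [0.449, -0.3203, 0.0073]
tcp_rot: [179.9, 0.1, 80.5]
force: [1.0, -0.1, 0.2]
grip_width: 0.991
```

Request:
drive_tool:
  plan: [0,0,-0.02,0,0,0,0,0,-0.06,0,0,0,0,0,-0.1,0,0,0,0,0,-0.14,0,0,0,0,0,-0.17,0,0,0,0,0,-0.18,0,0,0,0,0,-0.18,0,0,0]

```text
time_s: 22.95
position: [0.4495, -0.3202, 0.1887]
tcp_rot: [179.8, 0.1, 80.5]
force: [0.6, -0.9, -0.1]
grip_width: 1.0
```

```bash
python3 - <<'E'
from fit import *
P=camera_params("wrist");W=read_camera("wrist");cv2.imwrite("pics/w11.png",cv2.resize(W[:,:,::-1],(800,600)))
m=mask("wrist","blank")
im=read_camera("scene");cv2.imwrite("pics/s11.png",cv2.resize(im[:,:,::-1],(800,600)))
if m is not None:
    r=fit({"wrist":(P,m)},(.448,-.32,-.17),boxpts,(.15,.056,.036,.076));print(r.x[:2],np.degrees(r.x[2]),r.fun)
o=get_obs();print(o['time_s'],o['position'],o['grip_width'],o['force'])
E
```

```text
[ 0.44916539 -0.32070934] -9.502488534251167 -0.9537817023081487
23.1 [ 0.44772152 -0.31941191  0.18524489] 0.9998325810989386 [ 0.20648932  0.40417868 -0.0514071 ]
```

View pics/w11.png

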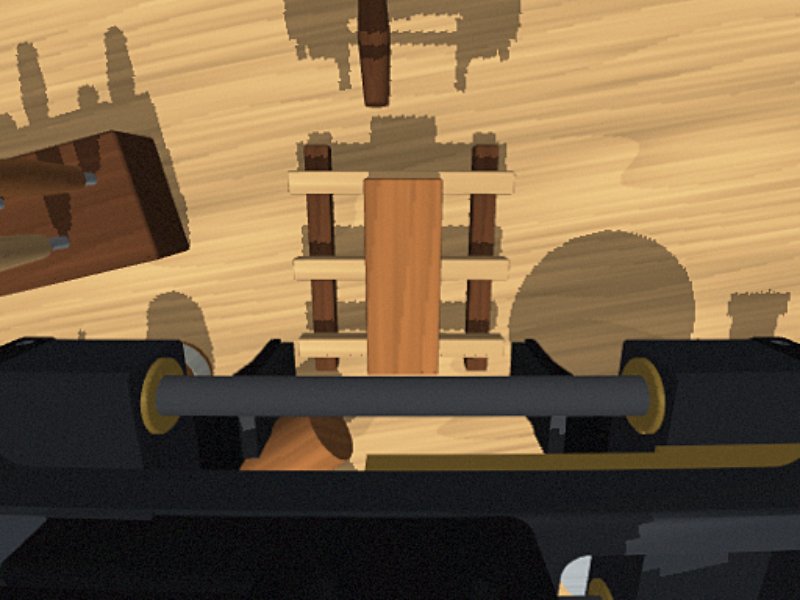

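View pics/s11.png

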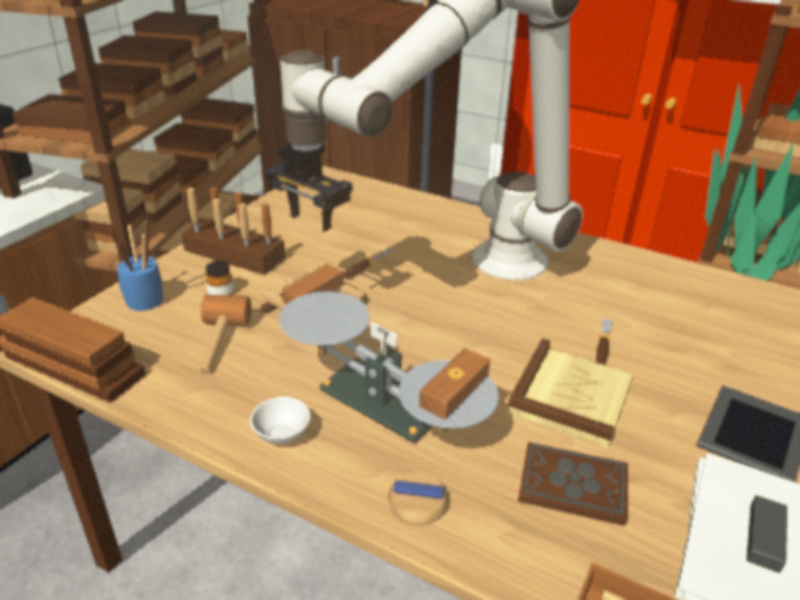

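The blank lies flat across all three sticks (365–443 across, 180–375 down). The standard is on its pan, everything else is where it was, and the gripper is clear.

```bash
python3 -c "
from station import *
print(finish_job())"
```

```text
the job is handed in; nothing more can be done
None
```

The blank is heavier than the standard, so it is still wet. I laid it flat on the drying rack and handed the job in at about 23 s, within the 48 s limit.

**Weighing:** I set the blank on the free pan, let go and raised the gripper clear. Two pictures 0.8 s apart matched, with the blank's pan down at about 115 mm and the standard up.

**Last checks:**
- The blank lies across all three sticks, about 1 mm and 0.1° from the rack centre I had measured.
- The standard is on its pan, the other things look undisturbed, and the open gripper was well above everything.

**What went wrong or disagreed:**
- **Fingertip offset:** my first two closes shut in the air above the blank. The fingertips end about 38 mm short of the TCP the robot reports.
- **Touch on the blank:** to measure that offset I touched the blank's top with shut fingers at about 22 N. It did not move the blank noticeably, and I corrected every grasp and placing after that.
- **Poor top-camera fit:** one fit of the blank, taken while the arm blocked the view, was poor, so I ignored it.

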